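# Unload the parts dryer onto the locating plate

### The job

The valve blocks in the warm-air dryer are dry: lift the lid off by its knob, lay it flat on the middle of the rubber mat and let go of it. Then move every block from the dryer to the locating plate, one to a station, ports up and lengthways towards the fence, and push each one fully home so that its end touches the fence and its side touches its station's side stop. With all the blocks home and the dryer empty, put the lid back so that it sits down flat on the dryer's rim all round, and leave everything else on the bench where it is.

Things in the scene. Friction and masses are not known exactly. Their poses are not given: they have to be found in the camera images.
- dryer: Warm-air parts dryer, a fixed white box 180 (x) by 316 (y) mm with a grey control panel on its front (-x) and a flat rim 160 mm above the bench round an open well 140 (x) by 276 (y) mm. Origin: centre of the underside, on the bench; z up. Stands at the left, middle or right of the bench.
- tray (a point): Centre of the tray floor in the dryer's well, 100 mm above the bench, 60 mm below the rim; axes as the dryer's. Three places side by side, centred at y = -82, 0 and +82 mm, each 52 mm wide (y) and 140 mm long (x), bounded by ledges only 10 mm high. A block lies in each filled place, about along x.
- lid: The dryer's loose sheet-steel lid, 160 (x) by 298 (y) by 3 mm, about 0.45 kg. Origin: centre of the sheet's underside, which rests on the rim (160 mm above the dryer's origin when on). A lip 130 by 266 mm reaches 8 mm below the origin and drops into the well with 5 mm play all round; laid flat elsewhere, the origin is 8 mm above the surface. z up; either way round fits.
- knob (a point): Centre of the black knob in the middle of the lid, 30 mm above the lid's origin: a flat-sided grip 46 mm along the lid's x, 24 mm wide along its y (pinch it here) and 24 mm tall, 15 mm clear of the sheet on a 16 mm stem. Axes as the lid's.
- mat: Black ribbed rubber mat fixed to the bench, 200 (x) by 330 (y) by 4 mm, for laying the lid on. Origin: centre of its underside. Lies at the left, middle or right of the bench.
- plate: Locating plate fixed on the bench: dark steel base 170 (x) by 300 (y) by 30 mm with three stations side by side. A rigid fence, 22 mm high, runs along its far (+x) side, stop face at x = +60 mm, facing -x. Each station has a rigid side stop. The plate is clear at x below -40 mm. Origin: centre of the underside, on the bench. Stands at the left, middle or right of the bench.
- station0 (a point): Where a block's origin lies, on the plate's top face 30 mm above the bench, when home at the first (-y) station: x = 10, y = -90 mm in the plate's frame, axes as the plate's. The fence face is 50 mm to +x; the side stop, a bar 60 mm long (x), 28 mm wide (y) and only 10 mm high, has its face 19 mm to +y. On the -y side of a block at home the plate is clear for 20 mm, up to the next side stop.
- station1 (a point): Where a block's origin lies, on the plate's top face 30 mm above the bench, when home at the middle station: x = 10, y = -4 mm in the plate's frame, axes as the plate's. The fence face is 50 mm to +x; the side stop, a bar 60 mm long (x), 28 mm wide (y) and only 10 mm high, has its face 19 mm to +y. On the -y side of a block at home the plate is clear for 20 mm, up to the next side stop.
- station2 (a point): Where a block's origin lies, on the plate's top face 30 mm above the bench, when home at the last (+y) station: x = 10, y = 82 mm in the plate's frame, axes as the plate's. The fence face is 50 mm to +x; the side stop, a bar 60 mm long (x), 28 mm wide (y) and only 10 mm high, has its face 19 mm to +y. On the -y side of a block at home the plate is clear for 20 mm, up to the next side stop.
- block0: Aluminium valve block, 100 (x) by 38 (y) by 45 (z) mm, about 0.27 to 0.47 kg, plain sides, round dark ports on top. Origin: centre of its underside; x along its length, z up out of the ports. The blocks are alike. Two or three of the three are there; None if absent.
- block1: Aluminium valve block, 100 (x) by 38 (y) by 45 (z) mm, about 0.27 to 0.47 kg, plain sides, round dark ports on top. Origin: centre of its underside; x along its length, z up out of the ports. The blocks are alike. Two or three of the three are there; None if absent.
- block2: Aluminium valve block, 100 (x) by 38 (y) by 45 (z) mm, about 0.27 to 0.47 kg, plain sides, round dark ports on top. Origin: centre of its underside; x along its length, z up out of the ports. The blocks are alike. Two or three of the three are there; None if absent.
- spray: Bystander: white plastic bottle with a blue cap, 64 mm across, 170 mm tall. Leave it alone.
- bin: Bystander: small open blue plastic bin of screws, 120 x 100 x 60 mm. Leave it alone.
- tape: Bystander: roll of brown tape, 96 mm across, 45 mm high. Leave it alone.
- driver: Bystander: screwdriver, 190 mm long, lying. Leave it alone.
- caliper: Bystander: digital caliper, 160 mm long, lying. Leave it alone.
- spanner: Bystander: spanner, 170 mm long, lying. Leave it alone.
- tube: Bystander: steel tube 44 mm across standing on its square foot, 90 mm tall. Leave it alone.

How it is judged:
By the outcome, as a careful person would: the job done as asked, in the order asked, and still so for the second after the job is handed in, with the robot touching nothing.
Of block0, block1, block2 only 2 to 3 are there at a start; the rules pass over those that are not, and their reading is None.
At some moment in a run one of block0, block1, block2 may be knocked a few centimetres aside while the robot is not near it.
It also fails if it takes over 210 s, if anything falls off the work surface, if the arm or the gripper's body presses on something with over 40 N, if the wrist force passes 120 N, or if a joint passes its speed limit or range.

### The arm

A 6-joint arm with a two-finger parallel gripper is mounted at the origin on the work surface. World frame = base frame: x ahead of the robot, y to its left, z up, the work surface at z = 0. Lengths are in m, angles in rad, forces in N, time in s.
With the tool pointing down it reaches from about 0.25 to 0.8 m from the base axis. Payload 8.5 kg.
Tool frame: the origin (TCP) lies at the very end of the fingers, on their centre line; the grasp point (between the pads) lies 19 mm behind it (manip.tcp_to_grasp is the z of the grasp point in the tool frame, in m); z points along the fingers, y is the line along which they close (so a half turn about z gives the same grasp; the last joint's range is limited). The gripper opens to 85 mm and grips with 20 to 120 N. Pads are 22 mm wide; open, the fingers measure 114 mm over their backs; the gripper's body (76 mm by 85 mm) begins 54 mm behind the grasp point. The pads swing forward as they close: fully open they stand 13 mm farther back than shut.
Start: joints at [-1.168, 0.238, -0.013, 1.319, 0, 1.571], TCP at [0.206, -0.483, 0.231] pointing down, gripper open.
Joint ranges: [-2.66, 2.66], [-1.03, 1.9], [-1.14, 1.46], [-1.82, 2.27], [-1.45, 1.34], [-3.14, 3.14]. Speed limits (rad/s): [2.22, 2.22, 2.79, 3.14, 3.14, 3.14].

### API

Orientations are given as a unit quaternion [w, x, y, z].
In Python, from workcell import manip, vision gives the robot as it stands. Calls block until the motion is done:
- manip.move_pose(position, orientation): joint-space move of the TCP to a pose.
- manip.move_straight(position, rotation=None, speed=0.15): straight line of the TCP; rotation=None keeps the orientation; speed is the mean speed in m/s.
- manip.movej(angles): joint-space move.
- manip.command_gripper(opening): finger opening in m; the grip force is fixed at half the most; returns when the fingers have stopped.
- manip.hold(seconds).
- manip.solve_ik(position, orientation): joint angles nearest the present ones, or None.
- manip.get_state(): the state.
- vision.get_image(name): name is "scene" or "top" or "wrist"; returns a dict with "frame" (400x640x3 uint8, blue, green, red), "intrinsics" (3x3 intrinsics, pixels), "extrinsics" (4x4, takes a point from camera to world coordinates). Camera axes: x right, y down, z forward; pixel columns grow to the right and rows downward; lengths in m; the calibration is good to about 2 mm. A picture is of the moment at which its call begins. There is no depth.
A pose or a line that the arm cannot do raises manip.PlanningError and nothing moves.
- manip.job_done(): hands the job in; it is judged then, once.
The state is a dict: "time": time; "joint_pos": joint angles; "joint_vel": joint speeds; "joint_torque": joint torques, N m; "tcp_pos": TCP position; "ee_rot": TCP orientation; "force": force on the tool from outside, world axes, zero at the start; "wrist_torque": the same for the moment, N m; "finger_gap": finger opening in m; "finger_force": force on a finger pad.
Only numpy, scipy, OpenCV 4.12 (cv2) and the standard library are available. Lean on these libraries where they do the work, as an engineer would, in place of code of your own. Each camera call takes 0.05 s, during which the arm holds its last target. There are 200 camera calls.

## Working session

There is one attempt and no reset: what is moved stays moved. The work goes in short steps, each a Python script; the robot and the scene stay as the last script left them, time stands still between calls to the robot, and variables do not carry over. Pictures are saved under pics/ and viewed, at most 14 in all, crops included, and the job is handed in when it is done.

```bash
ls; mkdir -p pics
python3 - <<'E'
from workcell import manip, vision
import cv2,numpy as np
np.set_printoptions(precision=4,suppress=True)
for n in("top","scene"):
    d=vision.get_image(n);cv2.imwrite(f"pics/{n}0.png",d["frame"]);print(n,d["intrinsics"],d["extrinsics"])
d=vision.get_image("wrist");print(d["intrinsics"],d["extrinsics"])
print(manip.get_state()); print(manip.tcp_to_grasp)
E
```

```text
pics
top [[432.2019   0.     321.894 ]
 [  0.     432.2019 204.1602]
 [  0.       0.       1.    ]] [[-0.0213 -0.9983  0.0535  0.4652]
 [-0.9997  0.0219  0.0098 -0.0022]
 [-0.011  -0.0533 -0.9985  1.2809]
 [ 0.      0.      0.      1.    ]]
scene [[392.3653   0.     324.9364]
 [  0.     392.3653 202.2005]
 [  0.       0.       1.    ]] [[-0.7367  0.4404 -0.5131  1.2074]
 [ 0.6762  0.4774 -0.5612  0.7392]
 [-0.0022 -0.7604 -0.6495  0.9977]
 [ 0.      0.      0.      1.    ]]
[[290.9346   0.     321.1913]
 [  0.     290.9346 200.0083]
 [  0.       0.       1.    ]] [[ 0.3915 -0.8742 -0.2872  0.2796]
 [-0.9202 -0.3725 -0.1205 -0.4524]
 [-0.0016  0.3115 -0.9503  0.3752]
 [ 0.      0.      0.      1.    ]]
{'time': 0.15, 'joint_pos': array([-1.168 ,  0.2387, -0.0141,  1.3192, -0.    ,  1.5708]), 'joint_vel': array([-0.0012, -0.0018,  0.0012, -0.    , -0.0003,  0.0014]), 'joint_torque': array([ -0.0007, -53.9076,  34.6598,   0.0144,  -0.    ,  -0.    ]), 'tcp_pos': array([ 0.2057, -0.4827,  0.2308]), 'ee_rot': array([-0.0006,  0.9798,  0.2   , -0.0001]), 'force': array([0.573 , 0.0805, 0.0391]), 'wrist_torque': array([ 0.0047,  0.0827, -0.0145]), 'finger_force': 0.0, 'finger_gap': 0.08548812789241966}
-0.0187
```

View pics/top0.png

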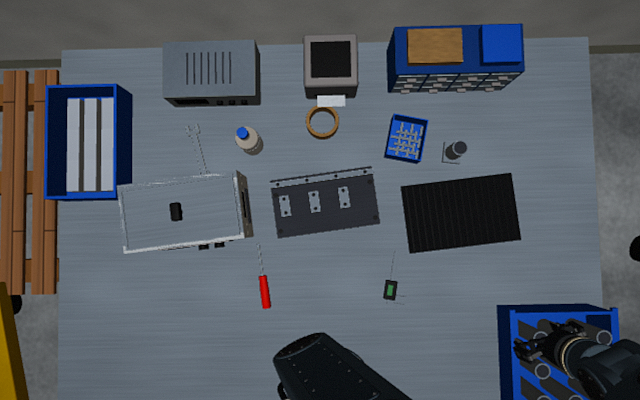

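View pics/scene0.png

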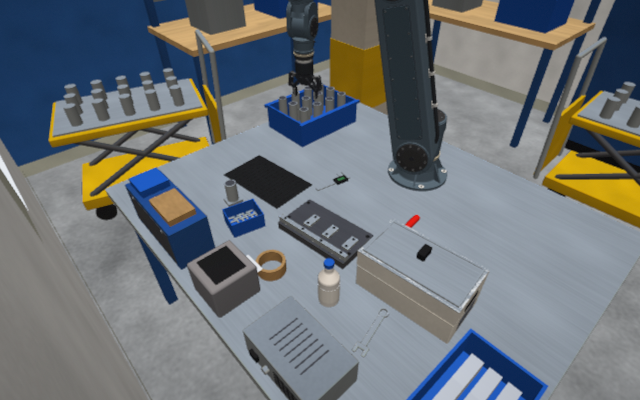

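```bash
cat > h.py <<'E'
from workcell import manip, vision
import cv2,numpy as np
np.set_printoptions(precision=4,suppress=True)
def ray(d,px,z):
    K,E=d["intrinsics"],d["extrinsics"]
    px=np.atleast_2d(np.asarray(px,float))
    v=np.c_[px,np.ones(len(px))]@np.linalg.inv(K).T@E[:3,:3].T
    o=E[:3,3]; return (o+v*((z-o[2])/v[:,2])[:,None])[:,:2]
def proj(d,P):
    E=d["extrinsics"];p=(np.atleast_2d(P)-E[:3,3])@E[:3,:3]
    q=p@d["intrinsics"].T; return q[:,:2]/q[:,2:]
def down(yaw):  # tool down, tool x along world yaw
    return np.array([0,np.cos(yaw/2),np.sin(yaw/2),0])
def biggest(m,near=None):
    cs=[c for c in cv2.findContours(m.astype(np.uint8),cv2.RETR_EXTERNAL,cv2.CHAIN_APPROX_NONE)[0] if cv2.contourArea(c)>30]
    if near is not None: cs=[c for c in cs if cv2.pointPolygonTest(c,near,True)>-15]
    return max(cs,key=cv2.contourArea)
def rect(d,c,z):
    w=ray(d,c[:,0],z); (cx,cy),(a,b),t=cv2.minAreaRect((w*1000).astype(np.float32))
    if a>b: a,b,t=b,a,t-90   # a short side (x), t its direction
    t=(t+90)%180-90
    return np.array([cx/1e3,cy/1e3]),np.radians(t),(a,b)
E
python3 - <<'E'
from h import *
d=vision.get_image("top");f=d["frame"].astype(int);s=cv2.cvtColor(d["frame"],cv2.COLOR_BGR2HSV)
v=f.max(2)
for p in [(461,213),(300,220),(200,230),(176,211),(150,230),(350,300),(325,170),(243,205),(125,188)]: print(p,f[p[1],p[0]])
m=(v<45); print("mat",rect(d,biggest(m,(461,213)),0.004))
m=(v<60); print("knob",rect(d,biggest(m,(176,211)),0.202))
m=(v<100)&(v>40)
for t in (70,85,100):
    print("plate",t,rect(d,biggest(v<t,(300,225)),0.03))
print("lid corners", ray(d,[(118,186),(237,172),(246,237),(124,251)],0.163))
E
```

```text
(461, 213) [15 16 14]
(300, 220) [50 45 42]
(200, 230) [125 113 101]
(176, 211) [30 28 31]
(150, 230) [119 108  97]
(350, 300) [128 118 105]
(325, 170) [133 123 113]
(243, 205) [11 11 13]
(125, 188) [132 122 110]
mat (array([ 0.5003, -0.3965]), np.float64(0.10273481793543965), (197.6603546142578, 327.9765930175781))
knob (array([0.5136, 0.3754]), np.float64(-1.448919289510456), (27.401439666748047, 45.16730499267578))
plate 70 (array([0.5288, 0.0014]), np.float64(0.12039314889218383), (145.67242431640625, 298.33477783203125))
plate 85 (array([0.5276, 0.0013]), np.float64(0.12000376145130062), (148.0981903076172, 298.6148681640625))
plate 100 (array([0.5328, 0.0029]), np.float64(0.11870212482376757), (160.1590118408203, 301.0074768066406))
lid corners [[0.5842 0.5398]
 [0.6139 0.2283]
 [0.4444 0.2068]
 [0.415  0.5236]]
```

Run:
```python
from h import *
manip.move_pose([0.47,0.0,0.36],down(0.12))
d=vision.get_image("wrist");cv2.imwrite("pics/w_plate.png",d["frame"]);np.savez("wp.npz",**d)
manip.move_pose([0.47,0.37,0.36],down(0.122))
d=vision.get_image("wrist");cv2.imwrite("pics/w_lid.png",d["frame"]);np.savez("wl.npz",**d)
print(manip.get_state()["time"], manip.get_state()["joint_pos"])
```

```text
6.9583 [ 0.6668  0.3734  0.507   1.7044 -0.     -2.5965]
```

View pics/w_plate.png

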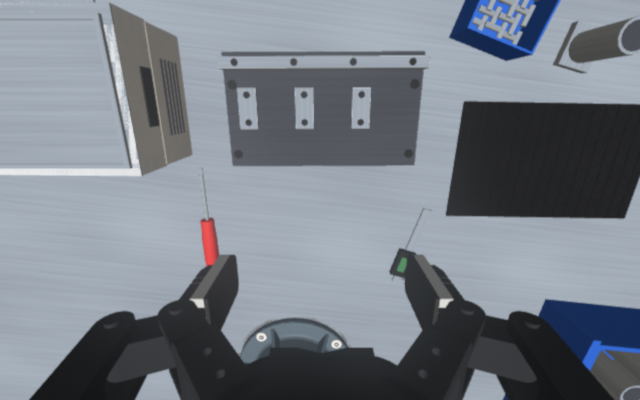

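View pics/w_lid.png

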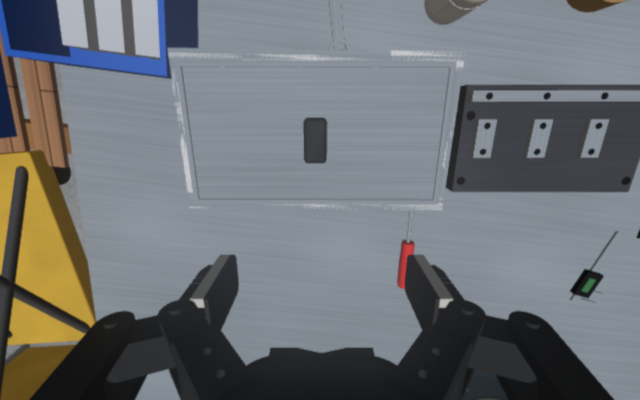

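Run:
```python
from h import *
def go(d,near,pts,fpx):
    v=d["frame"].max(2).astype(int)
    print("plate rect(dark)",[rect(d,biggest(cv2.morphologyEx(((v<t)).astype(np.uint8),cv2.MORPH_CLOSE,np.ones((3,3))),near),.03) for t in (85,100)])
    for p in pts:
        c=biggest(v>105,p);x,y,w,h=cv2.boundingRect(c)
        r=rect(d,c,.04); print("stop",r,(x,y,w,h))
wp=dict(np.load("wp.npz"));wl=dict(np.load("wl.npz"))
go(wp,(320,150),[(247,110),(303,110),(360,110)],0)
v=wp["frame"].max(2).astype(int); print(v[45:80,330], v[160:170,330], v[100,225:265])
# fence front top edge: subpixel rows
def edge(v,cols,r0,r1,th):
    out=[]
    for c in cols:
        col=v[r0:r1,c].astype(float); i=np.where((col[:-1]>th)&(col[1:]<=th))[0]
        if len(i): i=i[-1]; out.append((c,r0+i+(col[i]-th)/(col[i]-col[i+1])))
    return np.array(out)
e=edge(v,[245,260,275,320,335,375,390,400],55,80,120);print(e)
w=ray(wp,e+[0,0.0],.052);p=np.polyfit(w[:,1],w[:,0],1);print("fence",w,p,np.arctan(-p[0]))
s=edge(v[::-1],[260,280,320,340,380,400],400-175,400-155,0)
for n,d,nr in(("wl",wl,(315,140)),):
    v=d["frame"].max(2).astype(int);print("knob",rect(d,biggest(v<60,nr),.202),rect(d,biggest(v<75,nr),.202))
    print(v[205,300:330],v[120,170:200])
```

```text
Traceback (most recent call last):
  File "h.py", line 17, in biggest
    return max(cs,key=cv2.contourArea)
ValueError: max() iterable argument is empty
```

Run:
```python
from h import *
wp=dict(np.load("wp.npz"));wl=dict(np.load("wl.npz"))
v=wp["frame"].max(2).astype(int)
print(v[45:85,330]);print(v[155:172,330]);print(v[110,220:265]);print(v[110,410:425]);print(v[75:135,247])
v=wl["frame"].max(2).astype(int);print(v[140,295:335]); print(v[110:170,315])
```

```text
[182 183 182 181 181 179 148 106 100 104 134 168 182 183 182 181 181 180
 178 176 176 174 154 115  92  95  98  98 100  99  97  97  96  94  94  95
  96  96  96  96]
[ 95  97  96  95  96  96  97  96  96  98 120 157 176 177 176 177 179]
[175 175 175 175 175 173 161 125 103 100 100 100 100  99 100  99  99 104
 141 183 182 182 182 182 184 184 183 181 181 182 184 185 183 180 182 182
 160 100  91  96  96  96  96  96  95]
[ 94  94  94  94  94  94  94  94  97 133 178 185 184 184 185]
[ 97  98  97  98  99  99  99  99  99 100  98 102 128 163 178 177 146  95
  77  73  73  76  94 145 177 180 180 180 180 180 180 180 180 181 181 181
 181 182 182 182 182 182 182 175 139  86  73  72  73  86 139 177 184 172
 137 103  98  97  98  98]
[152 151 151 152 152 152 152 150 128  69  58  62  64  65  64  66  65  65
  66  66  66  65  66  66  65  66  65  64  62  58  60  87 130 151 153 153
 153 154 153 154]
[152 155 156 153 152 152 148 116  65  57  60  63  66  66  67  67  67  67
  66  66  67  66  66  66  66  67  66  67  66  66  66  67  66  65  65  65
  64  65  65  65  65  65  64  65  64  64  64  64  63  63  61  60  70 116
 144 147 148 148 146 145]
```

Run:
```python
from h import *
def edge(v,cols,r0,r1,th):
    out=[]
    for c in cols:
        col=v[r0:r1,c].astype(float); i=np.where((col[:-1]>th)&(col[1:]<=th))[0]
        if len(i): i=i[-1]; out.append((c,r0+i+(col[i]-th)/(col[i]-col[i+1])))
    return np.array(out)
wp=dict(np.load("wp.npz"));wl=dict(np.load("wl.npz"))
for d,pl,st in((wp,(320,150),[(247,118),(303,118),(360,118)]),(wl,(520,180),[(485,148),(540,148),(595,148)])):
    v=d["frame"].max(2).astype(int)
    print("plate",rect(d,biggest(v<138,pl),.03))
    for p in st: 
        m=v>140; m2=np.zeros_like(m);m2[p[1]-35:p[1]+35,p[0]-18:p[0]+20]=1
        print(" stop",rect(d,biggest(m&m2,p),.04))
v=wp["frame"].max(2).astype(int)
e=edge(v,[245,260,275,320,335,375,390,400],58,80,138)
w=ray(wp,e,.052);p=np.polyfit(w[:,1],w[:,0],1);print("fence",p,np.arctan(-p[0]),np.abs(np.polyval(p,w[:,1])-w[:,0]).max())
b=[]
for c in [245,270,300,330,360,390]:
    col=v[150:175,c].astype(float);i=np.where((col[:-1]<=138)&(col[1:]>138))[0][0];b.append((c,150+i+(138-col[i])/(col[i+1]-col[i])))
w=ray(wp,b,.03);p=np.polyfit(w[:,1],w[:,0],1);print("front",p,np.arctan(-p[0]))
b=[[],[]]
for r in [90,105,120,135,150]:
    q=v[r].astype(float);
    i=np.where((q[215:240]>138)&(q[216:241]<=138))[0][0]+215;b[0].append((i+(q[i]-138)/(q[i]-q[i+1]),r))
    i=np.where((q[405:430]<=138)&(q[406:431]>138))[0][0]+405;b[1].append((i+(138-q[i])/(q[i+1]-q[i]),r))
for k in b: w=ray(wp,k,.03);p=np.polyfit(w[:,0],w[:,1],1);print("side y=",p,np.arctan(p[0]))
v=wl["frame"].max(2).astype(int);print("knob",rect(wl,biggest(v<105,(315,140)),.202))
```

```text
plate (array([0.5287, 0.0022]), np.float64(0.11876466749749241), (146.65213012695312, 303.2674255371094))
 stop (array([0.5308, 0.1193]), np.float64(-1.4520325414695152), (28.3620662689209, 58.0541877746582))
 stop (array([0.541 , 0.0338]), np.float64(-1.45203309074649), (28.49172019958496, 58.05436706542969))
 stop (array([ 0.5519, -0.0519]), np.float64(-1.447532939393123), (28.41973114013672, 59.55962371826172))
plate (array([0.5385, 0.009 ]), np.float64(0.12108577883506459), (170.96664428710938, 314.505126953125))
 stop (array([0.5307, 0.1183]), np.float64(-1.4496821353599523), (25.83810043334961, 55.62704849243164))
 stop (array([0.5411, 0.0327]), np.float64(-1.449385367668355), (25.836198806762695, 55.63287353515625))
 stop (array([ 0.5515, -0.053 ]), np.float64(-1.447499300339604), (25.78414535522461, 55.67704772949219))
fence [-0.1256  0.6011] 0.12499074410017473 0.000183672758489406
front [-0.1231  0.4544] 0.12245390129499742
side y= [0.1226 0.0889] 0.12196390979564053
side y= [ 0.1246 -0.2142] 0.1239256528864483
knob (array([0.5142, 0.3812]), np.float64(-1.4445545016418704), (23.277420043945312, 44.567291259765625))
```

```bash
cat >> h.py <<'E'
PI=np.pi
def st(): return manip.get_state()
def lower(p,z1,step=.001,fmax=6,speed=.03):
    """creep down from z=p[2] to z1, stop on contact"""
    f0=st()["force"][2]; z=p[2]
    while z>z1:
        z-=step; manip.move_straight([p[0],p[1],z],speed=speed)
        if st()["force"][2]-f0>fmax: break
    return z
E
python3 - <<'E'
from h import *
k=np.array([.5142,.3812]);y=.124
manip.move_pose([*k,.30],down(y+PI)); print(st()["joint_pos"])
manip.move_straight([*k,.173],speed=.12)
manip.command_gripper(0.0); s=st();print(s["finger_gap"],s["finger_force"],s["force"],s["tcp_pos"])
manip.move_straight([*k,.19],speed=.04); s=st();print(s["finger_gap"],s["force"],s["wrist_torque"])
manip.move_straight([*k,.31],speed=.15)
manip.move_straight([.5003,-.3965,.31],rotation=down(.103+PI),speed=.25)
print(st()["joint_pos"])
manip.move_straight([.5003,-.3965,.035],speed=.12)
print(lower([.5003,-.3965,.032],.022), st()["force"],st()["time"])
d=vision.get_image("scene");cv2.imwrite("pics/s1.png",d["frame"])
E
```

```text
[0.6379 0.4412 0.4614 1.5909 0.     0.5135]
0.023044333375026968 60.8181095123291 [-0.9006  0.0767  2.1201] [0.5143 0.3814 0.1734]
0.02315586528696136 [-0.54    0.5907 -4.6905] [-0.0194  0.0277 -0.0088]
[-0.6693  0.4393  0.4837  1.6152  0.0001 -0.773 ]
0.023999999999999994 [-3.302   2.6471 10.3021] 20.6417
```

View pics/s1.png

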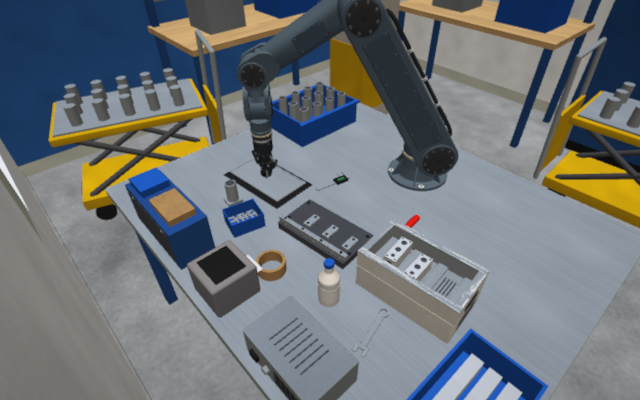

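The picture shows the lid flat on the mat around (267,180), and two blocks in the dryer near (398,248) and (418,264); the third place at (446,285) is empty.

Run:
```python
from h import *
manip.command_gripper(.06); manip.move_straight([.5003,-.3965,.12],speed=.15)
manip.move_pose([.54,-.30,.30],down(.12+PI))
manip.move_pose([.545,.37,.36],down(.12+PI))
d=vision.get_image("wrist");cv2.imwrite("pics/w_tray.png",d["frame"]);np.savez("wt.npz",**d); print(d["extrinsics"],st()["time"])
d=vision.get_image("top");np.savez("top1.npz",**d)
v=d["frame"].max(2); print("lid?",[v[213,x] for x in range(395,530,6)])
```

```text
[[-0.1179  0.9441  0.3079  0.4668]
 [ 0.993   0.1121  0.0365  0.3589]
 [-0.0001  0.3101 -0.9507  0.5044]
 [ 0.      0.      0.      1.    ]] 25.2083
lid? [np.uint8(123), np.uint8(126), np.uint8(17), np.uint8(131), np.uint8(129), np.uint8(128), np.uint8(129), np.uint8(132), np.uint8(128), np.uint8(126), np.uint8(130), np.uint8(0), np.uint8(23), np.uint8(127), np.uint8(127), np.uint8(127), np.uint8(121), np.uint8(125), np.uint8(127), np.uint8(130), np.uint8(23), np.uint8(125), np.uint8(125)]
```

View pics/w_tray.png

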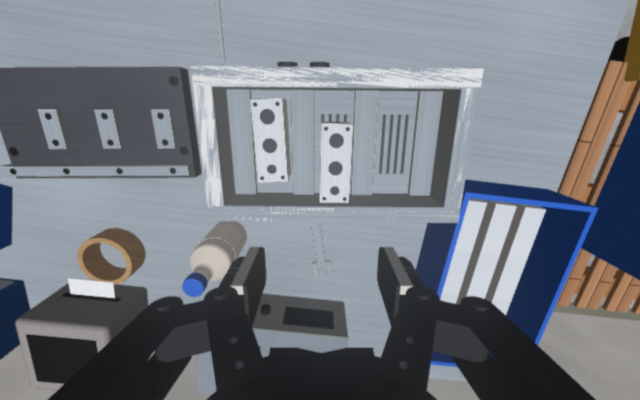

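Run:
```python
from h import *
d=dict(np.load("wt.npz"));f=d["frame"];v=f.max(2).astype(int)
print(v[140,185:300]);print(v[60:100,410]);print(v[190:230,410]);print(v[140,435:485])
for n in((268,105),(336,128)):
  for t in(200,215,225):
    m=(v>t).astype(np.uint8); m[:92]=0; m[205:]=0;m[:,:225]=0;m[:,440:]=0
    try:
        c=biggest(m,n);print(n,t,rect(d,c,.145),cv2.boundingRect(c))
    except ValueError: print(t,"none")
```

```text
[ 93  92  92  92  87  74  64  62  63  64  64  77 123 168 179 194 214 223
 224 225 223 218 199 204 215 216 218 221 212 181 171 160 131  93  88  88
  88  88  88  89  89  88  88  89  92 119 158 171 171 172 174 175 176 177
 177 177 174 176 175 174 172 173 174 172 170 169 166 147 136 187 216 218
 220 221 221 221 222 222 207 167 123 104 100  99 100 100 102 106 122 160
 200 218 223 223 222 221 220 221 218 188 122 110 110 122 152 171 169 164
 173 173 172 174 175 178 178]
[176 177 175 175 175 173 172 174 179 183 182 196 210 205 192 204 219 210
 205 217 224 225 225 225 221 212 201 182 139  89  97 142 170 170 169 169
 170 169 166 165]
[159 162 162 162 157 129  93  88  88  87  88  88  87  88  88  89 103 145
 170 173 179 179 173 174 177 181 177 171 173 174 175 175 173 175 178 178
 175 175 174 172]
[167 148  95  75  74  74  75  74  73  74  74  74  73  73  74  73  72  74
 107 158 184 180 177 174 170 169 172 176 179 183 181 176 172 173 174 173
 169 166 166 166 167 167 169 169 169 169 169 168 169 169]
(268, 105) 200 (array([0.517 , 0.3007]), np.float64(-1.4228650852235063), (36.34882354736328, 99.38241577148438)) (251, 99, 36, 84)
(268, 105) 215 (array([0.5166, 0.3008]), np.float64(-1.4227905832920114), (35.292762756347656, 98.16979217529297)) (253, 99, 34, 83)
225 none
(336, 128) 200 (array([0.5345, 0.3846]), np.float64(-1.4711465729228537), (37.15619659423828, 97.43622589111328)) (320, 124, 32, 78)
(336, 128) 215 (array([0.5345, 0.3846]), np.float64(-1.4720512737122886), (35.11005783081055, 97.28695678710938)) (321, 124, 30, 78)
225 none
```

```bash
cat >> h.py <<'E'
def cross(line,th,rising):
    a=line.astype(float); i=np.where((a[:-1]<=th)&(a[1:]>th) if rising else (a[:-1]>th)&(a[1:]<=th))[0]
    return None if len(i)==0 else i[0]+(th-a[i[0]])/(a[i[0]+1]-a[i[0]])
E
python3 - <<'E'
from h import *
d=dict(np.load("wt.npz"));v=d["frame"].max(2).astype(int);T=130
L=[(205+cross(v[r,205:230],T,0),r) for r in range(100,200,8)]
R=[(444+cross(v[r,444:470],T,1),r) for r in range(100,195,8) if cross(v[r,444:470],T,1)]
U=[(c,80+cross(v[80:96,c],T,0)) for c in range(230,450,8) if cross(v[80:96,c],T,0)]
D=[(c,200+cross(v[200:215,c],T,1)) for c in list(range(230,312,8))+list(range(360,440,8)) if cross(v[200:215,c],T,1)]
y=.1235;c,s=np.cos(y),np.sin(y);out={}
for n,P,ax in(("L",L,0),("R",R,0),("U",U,1),("D",D,1)):
    w=ray(d,P,.16);
    if ax==0: p=np.polyfit(w[:,0],w[:,1],1);ang=np.arctan(p[0]);q=np.median(-w[:,0]*s+w[:,1]*c)
    else: p=np.polyfit(w[:,1],w[:,0],1);ang=-np.arctan(p[0]);q=np.median(w[:,0]*c+w[:,1]*s)
    out[n]=q;print(n,ang,q,len(P))
print("w",out["R"]-out["L"],"h",out["D"]-out["U"])
u=(out["D"]+out["U"])/2;q=(out["R"]+out["L"])/2;print("centre",u*c-q*s,u*s+q*c)
E
```

```text
L 0.11308745567765825 0.17674031826708286 13
R 0.10859419345961775 0.4526439021359258 12
U 0.11050143707277964 0.4890649001867311 28
D 0.10963590772666607 0.6273376274534687 21
w 0.27590358386884295 h 0.13827272726673756
centre 0.515184003273041 0.3810580243545541
```

```bash
cat >> h.py <<'E'
PY=.123; PO=np.array([.5398,.0043])
RP=np.array([[np.cos(PY),-np.sin(PY)],[np.sin(PY),np.cos(PY)]])
def W(x,y,z): return [*(PO+RP@[x,y]),z]      # plate frame (m) -> world
def toP(p): return RP.T@(np.asarray(p)[:2]-PO)
def creep(a,b,fmax,step=.001,speed=.02):
    """plate-frame line a->b (x,y,z); stop when resisting force along it exceeds fmax"""
    a,b=np.array(a),np.array(b); n=np.linalg.norm(b-a); u=(b-a)/n
    manip.move_straight(W(*a),speed=speed); f0=st()["force"]; g=np.array([*(RP@u[:2]),u[2]]); r=0
    for k in range(1,int(round(n/step))+1):
        manip.move_straight(W(*(a+u*step*k)),speed=speed); r=-(st()["force"]-f0)@g
        if r>fmax: break
    s=st(); return k*step, round(float(r),1), toP(s["tcp_pos"])*1e3, s["tcp_pos"][2]
def pick(xy,yaw):
    manip.command_gripper(.065)
    manip.move_pose([*xy,.27],down(yaw+PI)); manip.move_straight([*xy,.114],speed=.12)
    manip.command_gripper(0.0); s=st(); print("grip",s["finger_gap"],s["finger_force"],s["force"],s["tcp_pos"])
    manip.move_straight([*xy,.27],speed=.12); s=st(); print("lift",s["finger_gap"],s["force"])
def place(sy):
    x0,y0=.010-.010,sy-.006
    manip.move_straight(W(x0,y0,.27),rotation=down(PY+PI),speed=.25)
    manip.move_straight(W(x0,y0,.055),speed=.12)
    r=creep([x0,y0,.050],[x0,y0,.038],5); print("down",r); z=r[3]+.0005
    r=creep([x0,y0,z],[x0+.018,y0,z],12); print("fence",r); x=r[2][0]/1e3-.0005
    r=creep([x,y0,z],[x,y0+.014,z],10); print("stop",r)
E
python3 - <<'E'
from h import *
pick([.5345,.3846],.105); place(-.004); print(st()["time"])
d=vision.get_image("scene");cv2.imwrite("pics/s2.png",d["frame"][150:320,200:520])
E
```

```text
grip 0.03697874504131818 62.25727558135986 [-1.7493 -0.1446  5.6371] [0.5347 0.3849 0.1148]
lift 0.03717973598473432 [-0.3954 -1.2146 -4.5304]
down (0.006, 8.3, array([ 0.0421, -9.9865]), np.float64(0.04475624093480203))
fence (0.014, 15.6, array([10.0086, -9.9515]), np.float64(0.04493029069270408))
stop (0.009000000000000001, 12.6, array([ 9.5298, -3.201 ]), np.float64(0.045351894637792184))
41.125
```

View pics/s2.png

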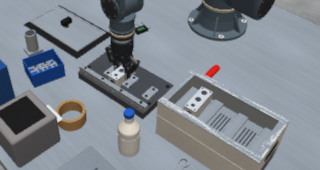

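The block is gripped at the middle station, against its stop and fence; the other block is still in the dryer (at about (202,97) in the crop). Release and nudge home.

```bash
cat >> h.py <<'E'
def nudge(sy,z=.047,f=8):
    manip.command_gripper(0.0)
    manip.move_straight(W(-.068,sy,.13),speed=.2); manip.move_straight(W(-.068,sy,z),speed=.12)
    print("n fence",creep([-.060,sy,z],[-.040,sy,z],f))
    manip.move_straight(W(-.068,sy,z),speed=.1); manip.move_straight(W(-.068,sy-.05,z+.03),speed=.15)
    manip.move_straight(W(.010,sy-.05,z+.03),speed=.15);manip.move_straight(W(.010,sy-.05,z),speed=.1)
    print("n stop",creep([.010,sy-.043,z],[.010,sy-.022,z],f))
    manip.move_straight(W(.010,sy-.048,z),speed=.1); manip.move_straight(W(.010,sy-.048,.27),speed=.2)
def release():
    manip.command_gripper(.060); s=st(); p=toP(s["tcp_pos"]); manip.move_straight(W(*p,.14),speed=.15)
E
python3 - <<'E'
from h import *
release(); nudge(-.004); print(st()["time"])
manip.move_pose([.545,.37,.36],down(.12+PI))
d=vision.get_image("wrist");cv2.imwrite("pics/w_tray2.png",d["frame"]);np.savez("wt2.npz",**d)
v=d["frame"].max(2).astype(int);m=(v>200).astype(np.uint8); m[:92]=0; m[203:]=0;m[:,:225]=0;m[:,440:]=0
for c in cv2.findContours(m,0,1)[0]:
    if cv2.contourArea(c)>500: print(rect(d,c,.145),cv2.boundingRect(c))
E
```

```text
n fence (0.011, 10.5, array([-51.1214,  -3.9005]), np.float64(0.04671626772255159))
n stop (0.013000000000000001, 8.3, array([ 10.0292, -35.581 ]), np.float64(0.04749132500292777))
54.9417
(array([0.517 , 0.3007]), np.float64(-1.4258318799673682), (36.40047073364258, 99.49189758300781)) (251, 99, 36, 84)
```

View pics/w_tray2.png

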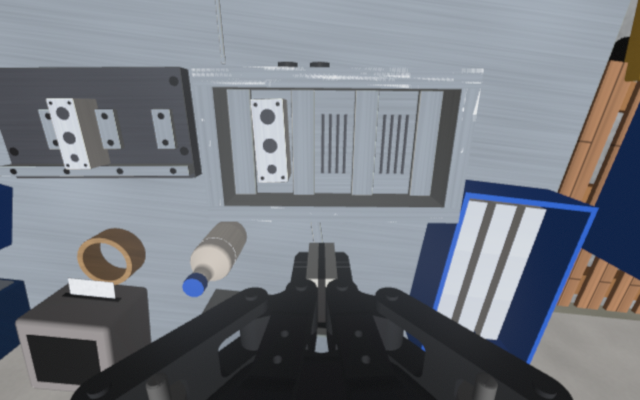

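The block sits at the middle station at about (72,133), and the second block in the tray has not moved (269,141).

Run:
```python
from h import *
pick([.517,.3007],.146); place(-.090); release(); nudge(-.090); print(st()["time"])
manip.move_pose([.58,-.02,.36],down(PY+PI))
d=vision.get_image("wrist");cv2.imwrite("pics/w_plate2.png",d["frame"]);np.savez("wp2.npz",**d)
d=vision.get_image("top");cv2.imwrite("pics/top2.png",d["frame"]);np.savez("top2.npz",**d)
```

```text
grip 0.0370640679832807 61.76249027252197 [-0.8926  0.88    5.8756] [0.5174 0.301  0.1148]
lift 0.037095687438966685 [ 0.0806  0.9548 -2.8381]
down (0.006, 8.4, array([  0.0607, -96.0118]), np.float64(0.04480265418368256))
fence (0.014, 13.2, array([ 10.6588, -95.8732]), np.float64(0.04496079266973131))
stop (0.009000000000000001, 11.1, array([ 10.1896, -89.1866]), np.float64(0.04539825604126494))
n fence (0.011, 8.8, array([-51.1317, -89.8921]), np.float64(0.046788424083361306))
n stop (0.014, 11.4, array([  10.088 , -121.3771]), np.float64(0.04777356517318716))
86.95
```

View pics/w_plate2.png

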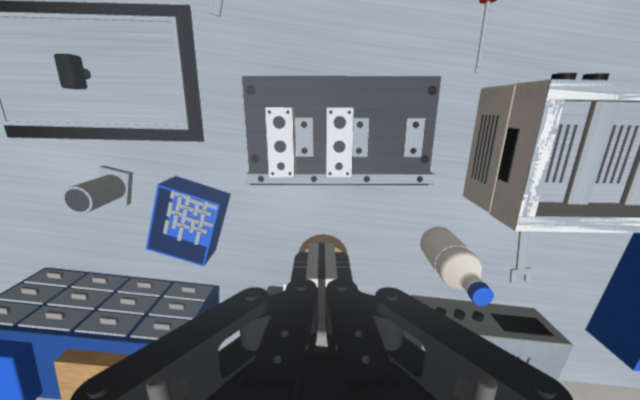

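View pics/top2.png

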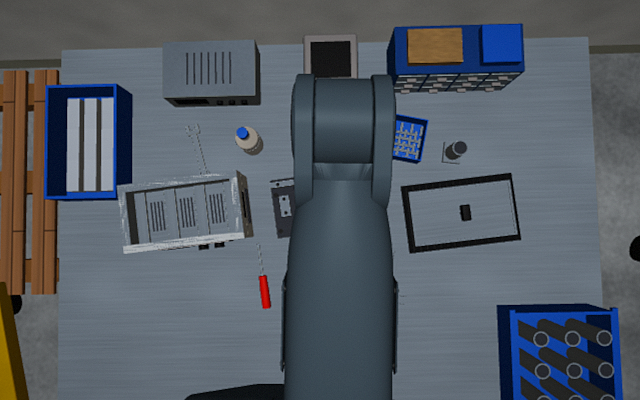

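Both blocks look home at (280,142) and (340,142), against the stops and fence; the dryer is empty and the lid lies on the mat. Now the lid goes back.

Run:
```python
from h import *
m=[.5003,-.3965]
manip.command_gripper(.06)
manip.move_pose([.52,-.25,.30],down(.103+PI)); manip.move_pose([*m,.15],down(.103+PI))
manip.move_straight([*m,.025],speed=.12); manip.command_gripper(0.0)
s=st();print(s["finger_gap"],s["force"])
manip.move_straight([*m,.05],speed=.05); manip.move_straight([*m,.31],speed=.15)
c=[.5152,.381]
manip.move_straight([*c,.31],rotation=down(.113+PI),speed=.25)
manip.move_straight([*c,.19],speed=.1)
print("contact z",lower([*c,.186],.170,fmax=6),st()["tcp_pos"],st()["force"],st()["wrist_torque"],st()["time"])
d=vision.get_image("scene");cv2.imwrite("pics/s3.png",cv2.resize(d["frame"][200:340,330:510],None,fx=4,fy=4))
```

```text
0.022984062032447922 [-0.6389  0.7101  5.8109]
contact z 0.173 [0.5152 0.3811 0.1737] [-1.8455 -1.6832  2.5001] [-0.3056  0.406   0.0325] 102.1667
```

View pics/s3.png

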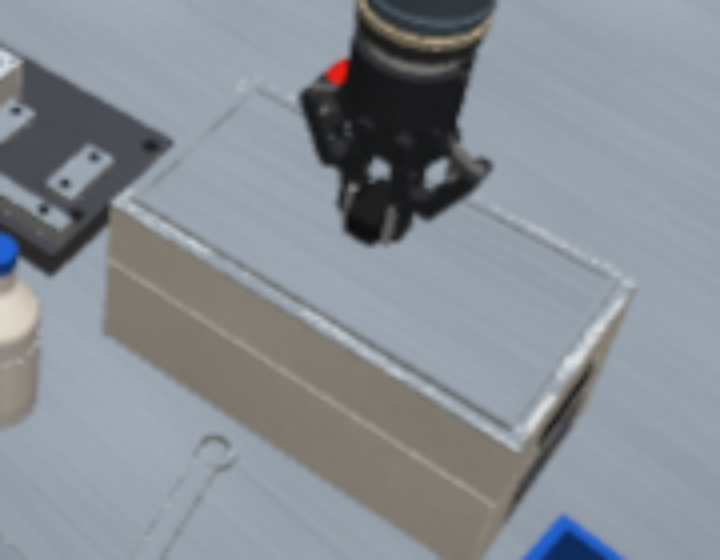

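The lid has dropped to its seated height (TCP 0.1737) with the rim visible evenly round it. Release and check everything once more.

Run:
```python
from h import *
c=[.5152,.381]
manip.command_gripper(.06); manip.move_straight([*c,.30],speed=.12)
manip.move_pose([.47,.37,.36],down(.122)); 
d=vision.get_image("wrist");v=d["frame"].max(2).astype(int);print("knob",rect(d,biggest(v<105,tuple(proj(d,[*c,.202])[0])),.202))
a=d["frame"]
manip.move_pose([.30,-.35,.32],down(.12+PI))
t=vision.get_image("top");cv2.imwrite("pics/final.png",np.vstack([a[30:230],cv2.resize(t["frame"][110:280,100:540],(640,247))])); print(st()["time"])
```

```text
knob (array([0.5153, 0.3802]), np.float64(-1.4498356499520384), (22.986026763916016, 44.362266540527344))
109.2167
```

View pics/final.png

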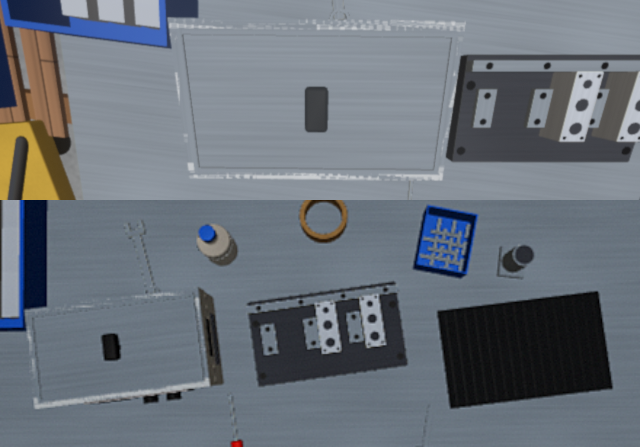

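The lid is seated and even all round (upper half), and both blocks are on the plate at (327,327) and (372,320). I'll check the block positions in numbers before handing in.

Run:
```python
from h import *
t=vision.get_image("top");g=t["frame"].max(2).astype(int)
for sy in(-.004,-.09):
    n=proj(t,W(.01,sy,.075))[0]; m=np.zeros_like(g);x,y=n.astype(int);m[y-25:y+25,x-14:x+14]=1
    r=rect(t,biggest((g>150)&(m>0),tuple(n)),.075); print(toP(r[0])*1e3-[10,sy*1e3],r[1]+PI/2-PY,r[2])
```

```text
[-0.3252 -0.518 ] -0.0023102831533006185 (36.4248046875, 100.3045883178711)
[-0.58  -0.362] -0.0010040775400224078 (36.137855529785156, 100.205078125)
```

```bash
python3 -c "
from workcell import manip
print(manip.job_done())"
```

```text
the job is handed in; nothing more can be done
None
```

The job is handed in at about 110 s: the two blocks that were in the dryer are pushed home at the first and middle stations (last camera check within 0.6 mm), and the lid is back down on the dryer's rim; the verdict was not shown.

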